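# Fish a dropped guard blank out from beside the swage block

### The job

The bright steel knife-guard blank has dropped into the narrow gap between the swage block and its front timber: take the orange T-handled hook from its stand and rake the blank along the gap, right out of the open end, so that it lies flat and wholly clear on the bare bench. Use the hook on it, not the fingers, and then hang the hook back in its stand. Go gently: the hook's telescopic leg is held only by a friction collar, so never press it harder than about 20 N against bench, block, timbers or blank, and leave the other things where they are.

Things in the scene. Friction and masses are not known exactly. Their poses are not given: they have to be found in the camera images.
- swage: Dark iron swage block with holes through its top, 200 (x) x 240 (y) x 85 mm high, fixed on the bench in a three-sided frame of pale timbers 45 mm thick, 75 mm high. Origin: centre of the block's underside; x points away from the robot, y along the gap (robot's left). Front timber: inner face x = -136, outer -181, y from -132 to 165 mm. End timber: inner face y = +120 mm.
- gap_mouth (a point): Bench point mid-width in the gap's open end, level with the block's end face (block frame x -118, y -120 mm; axes as the block's). The gap is a straight slot 36 mm wide, x -18 to +18 mm here, between the block's plain side (+x) and the front timber (-x), floored by the bare bench; it runs to y = +240 mm, where the end timber closes it. -y leads out onto bare bench.
- blank: The dropped part: flat bright steel knife-guard blank 30 (x) x 70 (y) x 6 mm thick (z) with a 7 x 24 mm tang slot through its middle, about 0.09 kg, lying flat on the bench in the gap, length along the gap, its middle 75 to 140 mm in from the open end. It slides easily, but a toe carried more than about 3 mm above the bench rides over it. Origin: centre of its underside.
- hook: Pick-up hook hanging upright in its stand, about 0.16 kg. Origin: middle of the orange crossbar handle, 110 (x) x 12 (y) x 18 mm (z); grip it across its 12 mm at the middle. An 11 mm steel tube runs straight down from its middle to the black collar, then the telescopic leg, bent at its foot into a level toe that points to the hook's +x (see hook_collar).
- hook_collar (a point): Middle of the 16 mm black collar, 95 mm below the crossbar's middle. Below it the leg is 7 mm rod; its toe, of the same rod, spans x = -3.5 to +25.5 mm from the stem's axis. The toe's underside is 130 to 160 mm below the crossbar's middle: the leg was left at an unmeasured length in that range, so the touch-down has to be felt. Treated gently, the leg keeps its length.
- stand: Green steel stand for the hook, fixed on the bench: base plate 130 (x) x 100 (y) x 8 mm and two uprights 8 mm thick, 30 mm wide (y), 171 mm high at x = -42 and +42 mm, each topped by an open saddle 26 mm wide (y) between 11 mm high lips, in which the crossbar rests along the stand's x. Origin: centre of its underside.
- stand_rest (a point): Point between the two saddles where the crossbar's middle hangs, 180 mm above the bench; axes as the stand's.
- table: The wooden work bench; its top is at z = 0.
- hammer: Bystander: hammer, 300 mm long, lying on the bench at the left.
- wirebrush: Bystander: brush, 240 mm long, lying on the bench at the right, beyond the stand.
- wax_tin: Bystander: closed tin, 80 mm across and 70 mm high, standing at the back right.
- hardy: Bystander: hot-cut hardy tool standing in a square hole of the swage block at x = +45, y = +65 mm in its frame, its top 135 mm above the bench.
- soapstone: Bystander: yellow marking stick, 110 mm long, lying on the bench at the left front.
- tong_ring: Bystander: dark steel ring, 48 mm across and 8 mm high, lying on the bench right of the swage block.
Things that resemble listed ones, but are neither listed nor needed, are in the scene too. Of the things like the hook, leave any that is purple; of the rest the smaller one is meant.

How it is judged:
On the way, in this order (a step that is already met when the one before it is completed fails the run):
1. the hook, out of its stand, pushes the blank along the gap (contact force between hook and blank above 0.1 N and distance of blank from where it was at the start of the episode above 0.02 m and distance between hook and stand_rest above 0.1 m), for 0.1 s.
2. the blank lies flat on the bare bench, wholly clear of the gap (y of blank in the frame of gap_mouth below -0.046 m and height (world z) of blank below 0.006 m and angle between blank's own z axis and vertical below 0.1 rad), for 0.2 s.
At the end, for the whole second after the job is handed in: The blank lies flat and still on the bench wholly outside the gap (its middle at least 46 mm beyond gap_mouth), and the hook, let go, hangs still and upright in both saddles of its stand (crossbar middle within 18 mm of stand_rest, along the stand within 0.2 rad) (all of step 2 and linear speed of blank below 0.02 m/s and distance between hook and stand_rest below 0.018 m and angle between hook's own z axis and vertical below 0.15 rad and angle between the x axis of hook and the x axis of stand, either way round below 0.2 rad and linear speed of hook below 0.03 m/s); the robot touches nothing.
It fails at once if the hook is pressed harder than 20 N against block, timbers, bench or blank (contact force between hook and swage above 20 N or contact force between hook and table above 20 N or contact force between hook and blank above 20 N).
It fails at once if the fingers or the arm touch the blank (contact force between any of the fingers, the arm and blank above 0.3 N).
It fails at once if a bystander is moved by more than 30 mm (distance of any of hammer, wirebrush, wax_tin, hardy, soapstone, tong_ring from where it was at the start of the episode above 0.03 m).
It also fails if it takes over 67 s, if anything falls off the work surface, if the arm or the gripper's body presses on something with over 40 N, if the wrist force passes 120 N, or if a joint passes its speed limit or range.

### The arm

A 6-joint arm with a two-finger parallel gripper is mounted at the origin on the work surface. World frame = base frame: x ahead of the robot, y to its left, z up, the work surface at z = 0. Lengths are in m, angles in rad, forces in N, time in s.
With the tool pointing down it reaches from about 0.275 to 0.825 m from the base axis. Payload 5.2 kg.
Tool frame: the origin (TCP) lies between the finger pads; the fingertips stand 17 mm ahead of it and the grasp point (between the pads) lies 2 mm behind it; y points along the fingers, x is the direction in which the jaws open and shut, and the axes are right-handed (so a half turn about y gives the same grasp; the last joint's range is limited). The gripper opens to 93 mm and grips with 3 to 60 N. Pads are 15 mm wide; open, the fingers measure 128 mm over their backs; the gripper's body (75 mm by 188 mm) begins 65 mm behind the grasp point.
Start: joints at [-1.379, 0.259, 1.535, -0, 1.348, -0.203], TCP at [0.212, -0.508, 0.236] pointing down, gripper open.
Joint ranges: [-3.14, 3.14], [-0.91, 2.08], [0.19, 2.58], [-1.22, 4.36], [0.22, 2.71], [-3.12, 3.12]. Speed limits (rad/s): [2.57, 2.57, 3.14, 3.14, 3.14, 3.14].

### API

Orientations are given as a 3x3 rotation matrix whose columns are the frame's x, y, z axes.
In Python, from cell import r gives the robot as it stands. The module is installed in compiled form; this text tells all that it offers.
- The arm moves only by the tool apply_moves, never from a script. Its argument "plan" is text: rows parted by semicolons, each of 6 numbers parted by spaces: the shift along the tool's x, y, z in cm, then the turn, a rotation vector about the tool's x, y, z in degrees. In form: x y z wx wy wz; .... A call has exactly 5 rows; each row is the pose to reach, as a shift and turn from the pose measured when the call began, along the tool's axes at that moment; what a row does not reach only later rows make up. A row lasts 1/10 s, in which the tool goes at most 50 mm and 8.59 degrees, less where a joint would pass 70% of its speed; a pose out of reach is approached as far as the arm can. A call with a gripper value outside its range is refused whole. "grip" is the closure, from -1 (fully open) to 1 (shut), so that 0 is half open, set as the call begins (left out, the last holds). The fingers move at their own pace and stop on an object; the grip force is fixed at half the most. Time passes only in rows, so rows that repeat a pose let the fingers close, or fill a call up. It gives the time, the measured TCP pose, the force and the opening at its end, in the units of the state.
- r.read_state(): the state, without advancing time (a new reading comes with each control period).
- r.snapshot(name): name is "scene" or "top" or "wrist"; returns a dict with "image" (384x512x3 uint8, red, green, blue), "z_map" (384x512 float32, m along the optical axis (not along the pixel's ray), 0 where there is no reading), "intrinsics" (3x3 intrinsics, pixels), "distortion" ([k1, k2, p1, p2, k3] as OpenCV has them; the pictures are not rectified), "world_from_camera" (4x4, takes a point from camera to world coordinates); the wrist camera has in their place "mount" (4x4, takes a point from camera to tool coordinates, whose origin is the TCP and whose axes are the tool frame's). Camera axes: x right, y down, z forward; pixel columns grow to the right and rows downward; lengths in m; the calibration is good to about 2 mm. A picture is of the moment at which its call begins: read the wrist's pose just before it.
- r.sign_off(): hands the job in, once; it reports no verdict.
Trained networks look in the newest picture that a camera, given by its name, has taken for a name from the list of things; names that differ only in an ending like _2 or _b are one class to them, and where a whole thing is asked for, a point or a joint stands for the part that bears it (a point fixed in the world has none). Each returns a list of dicts, best first, with "p" (0 to 1); they miss things now and then, are a little off and sometimes report something else, mostly with a low value. They report only what shows in the picture. A call takes as long as a camera call. They do not tell look-alikes from the thing itself.
- r.silhouettes(camera, label): "pixels" (384x512 bool, what is visible of it) and "pixel" ([column, row] in pixels, amid what is visible of it).
The state is a dict: "clock": time; "qpos": joint angles; "joint_vel": joint speeds; "tau": joint torques, N m; "tcp_pos": TCP position; "tool_rot": TCP orientation; "contact_force": force on the tool from outside, world axes, zero at the start; "ft_torque": the same for the moment, N m; "finger_gap": opening from 0.0 (shut) to 1.0 (fully open).
Only numpy, scipy, OpenCV 4.12 (cv2) and the standard library are available. Lean on these libraries where they do the work, as an engineer would, in place of code of your own. Each camera call takes 0.05 s, during which the arm holds its last target.

## Working session

There is one attempt and no reset: what is moved stays moved. The work goes in short steps, Python scripts to look and compute and a tool call to move; the robot and the scene stay as the last step left them, time stands still between calls to the robot, and variables do not carry over. Pictures are saved under pics/ and viewed, and the job is handed in when it is done.

Besides the shell and the picture viewer there is one more tool, called after ">>>" by a JSON object that holds its "fn" and its "kwargs". apply_moves: Moves the arm, as the interface text tells. Its arguments: {"type":"object","properties":{"plan":{"type":"string"},"grip":{"type":"number"}},"required":["plan"]}

```bash
mkdir -p pics; cat > h.py <<'E'
import numpy as np, cv2
from cell import r
def snap(n,fn=None):
    s=r.read_state(); d=r.snapshot(n)
    if n=='wrist':
        T=np.eye(4);T[:3,:3]=np.array(s['tool_rot']);T[:3,3]=s['tcp_pos'];d['W']=T@np.array(d['mount'])
    else: d['W']=np.array(d['world_from_camera'])
    if fn: cv2.imwrite('pics/'+fn,cv2.cvtColor(d['image'],cv2.COLOR_RGB2BGR))
    return d
def ray(d,px):
    K=np.array(d['intrinsics']);D=np.array(d['distortion'])
    p=cv2.undistortPoints(np.array(px,float).reshape(-1,1,2),K,D).reshape(-1,2)
    return p
def cloud(d):
    h,w=d['z_map'].shape
    u,v=np.meshgrid(np.arange(w),np.arange(h))
    p=ray(d,np.stack([u.ravel(),v.ravel()],1))
    z=d['z_map'].ravel().astype(float)
    P=np.c_[p*z[:,None],z]@d['W'][:3,:3].T+d['W'][:3,3]
    P[z==0]=np.nan
    return P.reshape(h,w,3)
def proj(d,P):
    M=np.linalg.inv(d['W']);P=np.atleast_2d(P)
    q,_=cv2.projectPoints(P.astype(float),cv2.Rodrigues(M[:3,:3])[0],M[:3,3],np.array(d['intrinsics']),np.array(d['distortion']))
    return q.reshape(-1,2)
def atz(d,px,z):
    p=ray(d,px);v=np.c_[p,np.ones(len(p))]@d['W'][:3,:3].T;o=d['W'][:3,3]
    return o+v*((z-o[2])/v[:,2])[:,None]
E
python3 - <<'E'
from h import *
for n in ['scene','top','wrist']:
    d=snap(n,n+'0.png')
    P=cloud(d)
    print(n,d['W'].round(3).tolist())
    for l in ['hook','stand','swage','blank','hammer','tong_ring','hook_collar']:
        for m in r.silhouettes(n,l):
            print(l,round(m['p'],2),np.round(m['pixel']),m['pixels'].sum(),np.nanmedian(P[m['pixels']],0).round(3),np.nanmax(P[m['pixels']],0).round(3) )
s=r.read_state();print(s)
E
```

```text
scene [[0.825, 0.391, -0.409, 0.963], [0.566, -0.558, 0.607, -0.705], [0.009, -0.732, -0.681, 0.919], [0.0, 0.0, 0.0, 1.0]]
hook 0.81 [129. 250.] 660 [ 0.233 -0.353  0.015] [ 0.387 -0.271  0.022]
hook 0.73 [123. 347.] 555 [ 0.438 -0.562  0.012] [ 0.501 -0.507  0.018]
hook 0.61 [180. 272.] 475 [ 0.517 -0.38   0.183] [ 0.569 -0.28   0.194]
stand 0.73 [186. 303.] 1969 [ 0.522 -0.385  0.011] [ 0.586 -0.319  0.185]
swage 0.92 [318. 197.] 7065 [0.619 0.112 0.077] [0.797 0.337 0.139]
hammer 0.67 [307. 126.] 527 [0.375 0.527 0.023] [0.53  0.651 0.034]
tong_ring 0.7 [272. 285.] 172 [ 0.662 -0.186  0.007] [ 0.684 -0.156  0.014]
tong_ring 0.28 [186. 303.] 2070 [ 0.522 -0.385  0.011] [ 0.586 -0.302  0.185]
hook_collar 0.97 [181. 274.] 524 [ 0.517 -0.379  0.182] [ 0.569 -0.29   0.194]
hook_collar 0.81 [132. 249.] 603 [ 0.232 -0.35   0.015] [ 0.385 -0.271  0.022]
hook_collar 0.74 [123. 345.] 565 [ 0.439 -0.561  0.012] [ 0.501 -0.506  0.018]
top [[0.011, -0.986, 0.168, 0.208], [-1.0, -0.009, 0.011, -0.007], [-0.01, -0.169, -0.986, 1.741], [0.0, 0.0, 0.0, 1.0]]
hook 0.7 [401. 211.] 261 [ 0.439 -0.55
[... 1293 characters left out ...]
4799814e+00, -2.02779830e-01]), 'joint_vel': array([-1.97060649e-07,  1.68002226e-04,  7.42868721e-04, -1.84968306e-03,
       -1.11820294e-03, -8.01182670e-04]), 'tau': array([ 5.03025785e-04, -4.37205327e+01, -2.84302515e+01,  7.17847282e-02,
        3.09848646e-02, -8.30504998e-07]), 'tcp_pos': array([ 0.21157929, -0.50768443,  0.23565039]), 'tool_rot': array([[ 3.84609162e-01,  2.18595770e-05,  9.23079516e-01],
       [-9.23079516e-01,  1.35593501e-05,  3.84609162e-01],
       [-4.10896474e-06, -1.00000000e+00,  2.53931781e-05]]), 'contact_force': array([-0.99739584, -0.28513888, -0.36140942]), 'ft_torque': array([ 0.03992189, -0.03297014, -0.02470272]), 'finger_gap': 1.0018623489718799}
```

View pics/scene0.png

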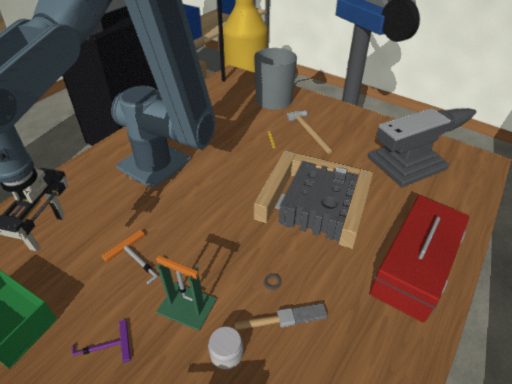

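View pics/top0.png

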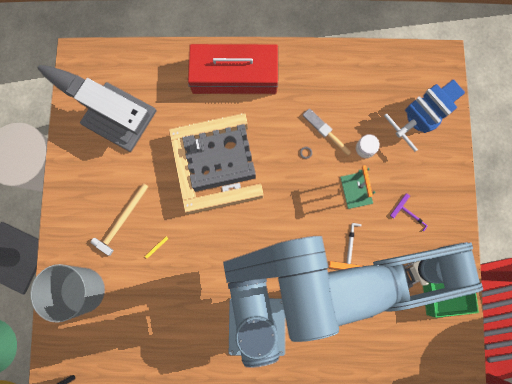

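View pics/wrist0.png

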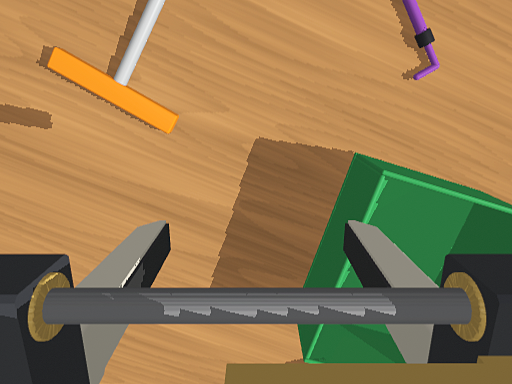

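```bash
python3 - <<'E'
from h import *
for n in ['scene','top']:
    d=snap(n); P=cloud(d)
    cv2.imwrite(f'pics/{n}crop.png',cv2.cvtColor(cv2.resize(d['image'][80:220,150:400] if n=='top' else d['image'][140:340,100:400],None,fx=3 if n=='top' else 2.6,fy=3 if n=='top' else 2.6,interpolation=cv2.INTER_CUBIC),cv2.COLOR_RGB2BGR))
    x,y,z=P[...,0],P[...,1],P[...,2]
    def rect(m,l):
        q=P[m][:,:2]*1000
        if len(q)<5: print(n,l,len(q));return
        print(n,l,len(q),[np.round(a,1) for a in cv2.minAreaRect(q.astype(np.float32))], P[m].mean(0).round(4), q.min(0).round(),q.max(0).round())
    im=d['image'].astype(int)
    orange=(im[...,0]>170)&(im[...,2]<90)&(im[...,0]-im[...,1]>80)&(z>.15)&(x>.4)&(x<.65)&(y<-.25)&(y>-.5)
    rect(orange,'bar')
    green=(im[...,1]-im[...,0]>20)&(x>.4)&(x<.65)&(y<-.25)&(y>-.5)
    rect(green&(z<.02),'base'); rect(green&(z>.15),'upr')
    rect((z>.07)&(z<.095)&(x>.35)&(x<.9)&(y>-.15)&(y<.4)&(abs(im[...,0]-im[...,2])<20),'block')
    rect((z>.06)&(z<.08)&(x>.35)&(x<.9)&(y>-.15)&(y<.4)&((im[...,0]-im[...,2])>40),'timber')
    rect((z<.015)&(x>.45)&(x<.6)&(y>0)&(y<.25)&(abs(im[...,0]-im[...,2])<20),'blank')
E
```

```text
scene bar 100 [array([ 515.2, -382.1]), array([100.5,   4.5]), np.float64(10.4)] [ 0.5165 -0.3825  0.1863] [ 466. -392.] [ 565. -374.]
scene base 1217 [array([ 514.5, -378.4]), array([128.7, 101. ]), np.float64(12.6)] [ 0.5211 -0.3873  0.0094] [ 442. -441.] [ 586. -319.]
scene upr 72 [array([ 515.5, -383.4]), array([89.8, 33.9]), np.float64(17.7)] [ 0.5213 -0.3887  0.1674] [ 473. -405.] [ 563. -354.]
scene block 2896 [array([678.6,  71.6]), array([274.8, 453.3]), np.float64(26.4)] [0.6295 0.1299 0.0852] [509. -72.] [900. 307.]
scene timber 2260 [array([604.5, 161.7]), array([329., 304.]), np.float64(12.8)] [0.6062 0.168  0.0759] [414. -21.] [797. 342.]
scene blank 81 [array([538. ,  64.6]), array([ 47.6, 150.6]), np.float64(45.5)] [0.5366 0.0644 0.0083] [495.   9.] [600. 133.]
top bar 46 [array([ 513.5, -379.5]), array([107.1,  17.1]), np.float64(9.1)] [ 0.5089 -0.3763  0.1879] [ 460. -394.] [ 566. -365.]
top base 596 [array([ 513.4, -378.7]), array([127.3,  99.2]), np.float64(13.5)] [ 0.5058 -0.3696  0.0082] [ 441. -440.] [ 575. -320.]
top upr 26 [array([ 512.7, -377.1]), array([87.7, 34.2]), np.float64(11.0)] [ 0.5152 -0.3691  0.1731] [ 467. -401.] [ 559. -353.]
top block 2682 [array([681.8, 156.4]), array([335. , 522.4]), np.float64(76.8)] [0.6214 0.1463 0.0841] [438. -66.] [900. 322.]
top timber 2528 [array([657.5, 136. ]), array([404.9, 484.9]), np.float64(90.0)] [0.6044 0.1886 0.0732] [415. -67.] [900. 338.]
top blank 109 [array([550.1, 132.6]), array([ 87.6, 228. ]), np.float64(0.8)] [0.5295 0.123  0.006 ] [505.  19.] [594. 247.]
```

View pics/topcrop.png

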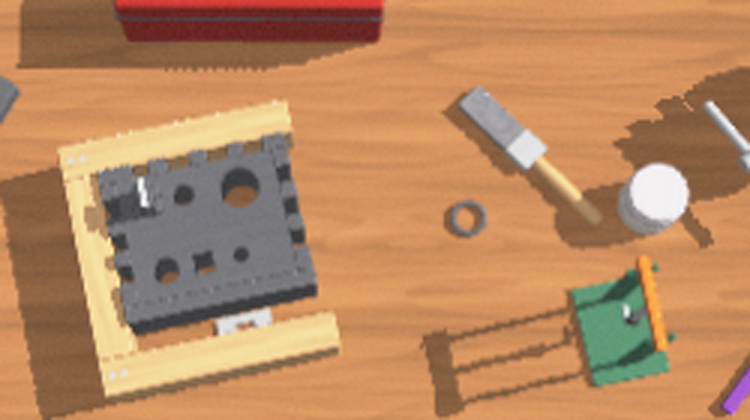

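View pics/scenecrop.png

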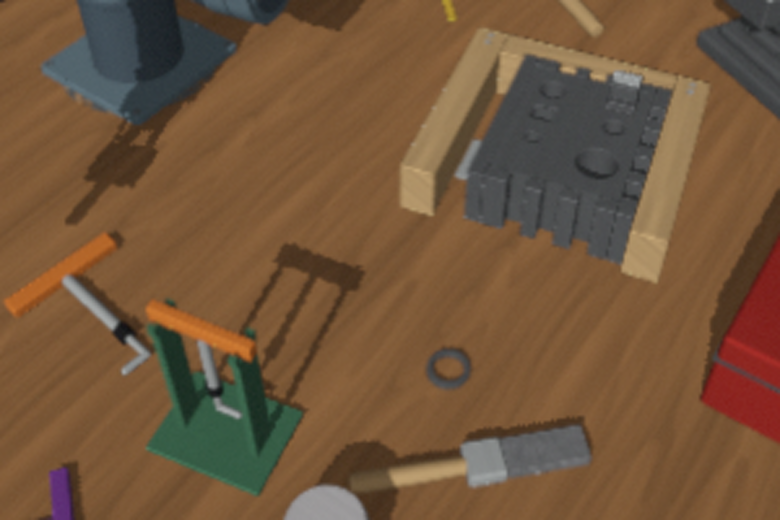

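```bash
cat >> h.py <<'E'
from scipy.spatial.transform import Rotation as R
def Rt(yaw):
    a=np.deg2rad(yaw);x=np.array([np.cos(a),np.sin(a),0]);y=np.array([0,0,-1.]);return np.c_[x,y,np.cross(x,y)]
def go(p,yaw,s=None):
    s=s or r.read_state();Q=np.array(s['tool_rot'])
    d=Q.T@(np.array(p)-s['tcp_pos'])*100; w=R.from_matrix(Q.T@Rt(yaw)).as_rotvec(degrees=True)
    print('t',round(s['clock'],2),'shift cm',d.round(2),'norm',np.linalg.norm(d).round(2),'turn',w.round(2),'F',np.round(s['contact_force'],2),'gap',round(s['finger_gap'],3))
    return d,w
E
python3 - <<'E'
from h import *
go([.48,-.385,.40],-77.5)
E
```

```text
t 1.3 shift cm [ -1.   -16.43  29.5 ] norm 33.78 turn [-0.   10.12  0.  ] F [ 0.84 -0.81  0.63] gap 0.995
```

>>> {"fn": "apply_moves", "kwargs": {"plan": "-0.1 -2.4 4.2 0 1.5 0; -0.3 -4.8 8.4 0 3 0; -0.4 -7.2 12.6 0 4.5 0; -0.6 -9.6 16.8 0 6 0; -0.7 -12 21 0 7.5 0"}}

```text
clock: 1.8
tcp_pos: [0.404, -0.4194, 0.3568]
tool_rot: [[0.26, 0.0, 0.966], [-0.966, -0.0, 0.26], [0.0, -1.0, 0.0]]
contact_force: [-0.5, -0.3, 0.1]
finger_gap: 0.998
```

```bash
python3 - <<'E'
from h import *
go([.48,-.385,.40],-77.5)
E
```

```text
t 1.8 shift cm [-1.35 -4.32  8.23] norm 9.39 turn [-0.    2.55  0.02] F [-0.51 -0.26  0.1 ] gap 0.998
```

>>> {"fn": "apply_moves", "kwargs": {"plan": "-0.4 -1.4 2.7 0 1 0; -0.9 -2.9 5.5 0 1.7 0; -1.3 -4.3 8.2 0 2.5 0; -1.3 -4.3 8.2 0 2.5 0; -1.3 -4.3 8.2 0 2.5 0"}}

```text
clock: 2.3
tcp_pos: [0.48, -0.3854, 0.3995]
tool_rot: [[0.219, -0.0, 0.976], [-0.976, -0.001, 0.219], [0.0, -1.0, -0.0]]
contact_force: [0.3, -0.4, -0.1]
finger_gap: 1.001
```

```bash
python3 - <<'E'
from h import *
d=snap('wrist','w1.png');P=cloud(d);x,y,z=P[...,0],P[...,1],P[...,2]
im=d['image'].astype(int)
def rect(m,l):
    q=P[m][:,:2]*1000
    if len(q)<5: print(l,len(q));return
    print(l,len(q),[np.round(a,1) for a in cv2.minAreaRect(q.astype(np.float32))], np.median(P[m],0).round(4))
orange=(im[...,0]>170)&(im[...,2]<90)&(im[...,0]-im[...,1]>80)&(z>.15)&(z<.2)
rect(orange,'bar'); rect(orange&(z>.183),'bartop'); print(np.percentile(z[orange],[5,50,90,99]))
green=(im[...,1]-im[...,0]>20)
rect(green&(z<.02),'base'); rect(green&(z>.15),'upr'); rect(green&(z>.178),'lips')
print(np.percentile(z[green&(z<.02)],[5,50,95]),np.percentile(z[green],[99,99.9]))
go([.48,-.385,.40],-77.5)
E
```

```text
bar 1036 [array([ 514.3, -378.4]), array([108.8,  11.3]), np.float64(10.1)] [ 0.5182 -0.3775  0.1881]
bartop 1036 [array([ 514.3, -378.4]), array([108.8,  11.3]), np.float64(10.1)] [ 0.5182 -0.3775  0.1881]
[0.18680026 0.18811125 0.18905231 0.18978035]
base 5477 [array([ 324.6, -520.4]), array([629.5, 140.6]), np.float64(36.9)] [ 0.4931 -0.4042  0.0067]
upr 394 [array([ 522. , -391.4]), array([101.,  64.]), np.float64(11.9)] [ 0.4804 -0.3788  0.1711]
lips 172 [array([ 522.1, -391.1]), array([100.8,  64. ]), np.float64(12.3)] [ 0.5157 -0.3823  0.1812]
[0.00303523 0.00673742 0.00883171] [nan nan]
t 2.35 shift cm [-0.05 -0.09  0.08] norm 0.13 turn [ 0.05  0.06 -0.02] F [ 0.54 -1.18 -0.66] gap 0.998
```

View pics/w1.png

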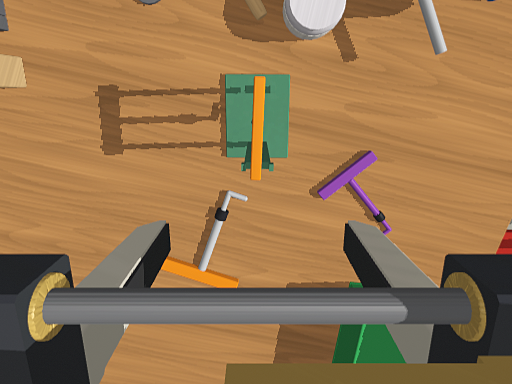

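```bash
python3 - <<'E'
from h import *
go([.47,.08,.40],-79)
E
```

```text
t 2.35 shift cm [-45.66  -0.08   9.22] norm 46.58 turn [ 0.05  1.56 -0.02] F [ 0.54 -1.18 -0.66] gap 0.998
```

>>> {"fn": "apply_moves", "kwargs": {"plan": "-4.5 0 0.9 0 0 0; -9 0 1.8 0 0 0; -13.5 0 2.7 0 0.5 0; -18 0 3.6 0 1 0; -22.5 0 4.5 0 1.5 0"}}

```text
clock: 2.85
tcp_pos: [0.4727, -0.1555, 0.3984]
tool_rot: [[0.189, -0.002, 0.982], [-0.982, 0.001, 0.189], [-0.001, -1.0, -0.002]]
contact_force: [0.2, 0.3, -0.5]
finger_gap: 1.001
```

```bash
python3 - <<'E'
from h import *
go([.47,.08,.40],-79)
E
```

```text
t 2.85 shift cm [-23.18  -0.15   4.19] norm 23.55 turn [ 0.12 -0.09 -0.06] F [ 0.22  0.34 -0.48] gap 1.001
```

>>> {"fn": "apply_moves", "kwargs": {"plan": "-5 0 0.9 0 0 0; -10 0 1.8 0 0 0; -15 0 2.7 0 0 0; -20 0 3.6 0 0 0; -23.2 -0.1 4.2 0 0 0"}}

```text
clock: 3.35
tcp_pos: [0.4687, 0.0817, 0.3989]
tool_rot: [[0.189, -0.003, 0.982], [-0.982, 0.001, 0.189], [-0.001, -1.0, -0.003]]
contact_force: [0.7, -0.5, 0.2]
finger_gap: 0.998
```

>>> {"fn": "apply_moves", "kwargs": {"plan": "0 0 0 0 0 0; 0 0 0 0 0 0; 0 0 0 0 0 0; 0 0 0 0 0 0; 0 0 0 0 0 0"}}

```text
clock: 3.85
tcp_pos: [0.4689, 0.0804, 0.3988]
tool_rot: [[0.186, -0.004, 0.982], [-0.982, 0.001, 0.186], [-0.001, -1.0, -0.003]]
contact_force: [0.3, -1.2, 0.7]
finger_gap: 1.0
```

```bash
python3 - <<'E'
from h import *
d=snap('wrist','w2.png');P=cloud(d);np.savez('w2.npz',P=P,im=d['image'],W=d['W'],K=d['intrinsics'],D=d['distortion'])
for l in ['blank','swage']:
    for m in r.silhouettes('wrist',l): print(l,m['p'],m['pixel'],m['pixels'].sum(),np.nanmedian(P[m['pixels']],0)); np.save(l+'.npy',m['pixels'])
E
```

```text
blank 0.71 [250.3, 102.1] 809 [0.51692494 0.10316439 0.00510138]
swage 0.69 [210.4, 69.3] 28751 [0.55871793 0.16297228 0.0829057 ]
```

View pics/w2.png

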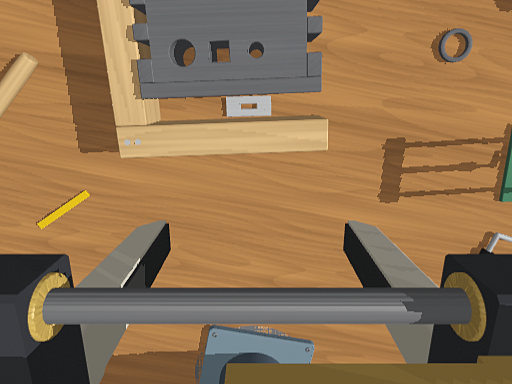

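```bash
cat > fit.py <<'E'
from h import *
f=np.load('w2.npz');P=f['P'];im=f['im'].astype(int);x,y,z=P[...,0],P[...,1],P[...,2]
t=(z>.068)&(z<.08)&((im[...,0]-im[...,2])>40)
th=np.deg2rad(11)
for it in range(4):
    ex=np.array([np.cos(th),np.sin(th)]);ey=np.array([-ex[1],ex[0]])
    X=x*ex[0]+y*ex[1];Y=x*ey[0]+y*ey[1]
    # front timber outer/inner edges by Y bins
    def edges(m,lo,hi,nb,which):
        out=[]
        for a in np.linspace(lo,hi,nb+1)[:-1]:
            s=m&(Y>=a)&(Y<a+(hi-lo)/nb)
            if s.sum()>5: out.append((np.median(Y[s]),np.percentile(X[s],which)))
        return np.array(out)
    ft=t&(X<.535)
    if it==0: print('Yrange',np.percentile(Y[ft],[.5,99.5]),'X',np.percentile(X[ft],[1,50,99]))
    o=edges(ft,-.06,.08,20,2); i=edges(ft,-.06,.08,20,98)
    b=(z>.079)&(z<.09)&(abs(im[...,0]-im[...,2])<25)&(X<.6)
    bb=edges(b,-.03,.1,20,2)
    ps=[np.polyfit(q[:,0],q[:,1],1) for q in (o,i,bb)]
    th-=np.mean([p[0] for p in ps])*1
    print(np.rad2deg(th),[ (p[0].round(4),np.polyval(p,.02).round(4)) for p in ps])
bl=np.load('blank.npy')
ex=np.array([np.cos(th),np.sin(th)]);ey=np.array([-ex[1],ex[0]])
X=x*ex[0]+y*ex[1];Y=x*ey[0]+y*ey[1]
ft=t&(X<np.percentile(X[t],50))
print('timber y ends',np.percentile(Y[t&(X<.525)],[.5,1,99,99.5]))
print('block y ends',np.percentile(Y[(z>.079)&(z<.09)&(abs(im[...,0]-im[...,2])<25)&(X<.64)],[.5,1,99,99.5]))
print('blank X',np.percentile(X[bl],[1,50,99]),'Y',np.percentile(Y[bl],[1,50,99]),'z',np.percentile(z[bl],[10,50,90]))
q=np.c_[X[bl],Y[bl]];print(cv2.minAreaRect((q*1000).astype(np.float32)))
E
python3 fit.py
```

```text
Yrange [-0.10713378  0.18555409] X [0.46189012 0.48908863 0.53142015]
12.868871830914319 [(np.float64(-0.0312), np.float64(0.4647)), (np.float64(-0.0331), np.float64(0.508)), (np.float64(-0.0335), np.float64(0.5455))]
12.895363036085675 [(np.float64(-0.0006), np.float64(0.4651)), (np.float64(-0.0003), np.float64(0.5085)), (np.float64(-0.0004), np.float64(0.5459))]
12.962087398521422 [(np.float64(0.0), np.float64(0.4651)), (np.float64(0.0003), np.float64(0.5085)), (np.float64(-0.0038), np.float64(0.546))]
12.870949520593625 [(np.float64(0.0024), np.float64(0.4653)), (np.float64(0.002), np.float64(0.5085)), (np.float64(0.0003), np.float64(0.546))]
timber y ends [-0.12309652 -0.12155018  0.16767892  0.16895383]
block y ends [-0.11175617 -0.11021009  0.12226489  0.12369378]
blank X [nan nan nan] Y [nan nan nan] z [nan nan nan]
((nan, nan), (0.0, 0.0), 0.0)
```

```bash
cat >> fit.py <<'E'
g=bl&np.isfinite(z)
print('blank X',np.percentile(X[g],[1,50,99]),'Y',np.percentile(Y[g],[1,50,99]),'z',np.percentile(z[g],[10,50,90]))
g&=(z<.012)
print(cv2.minAreaRect((np.c_[X[g],Y[g]]*1000).astype(np.float32)))
E
python3 fit.py|tail -2; sed -i 's/yaw,s=None/yaw,s=None/' h.py
cat >> h.py <<'E'
TH=np.deg2rad(12.9);EX=np.array([np.cos(TH),np.sin(TH)]);EY=np.array([-EX[1],EX[0]])
GX,GY=.5273,-.1138   # gap mouth in rotated frame
def gw(x,y,z): # gap_mouth frame -> world
    p=(GX+x)*EX+(GY+y)*EY;return np.array([p[0],p[1],z])
def wg(p): return np.array([np.dot(p[:2],EX)-GX,np.dot(p[:2],EY)-GY,p[2]])
E
python3 - <<'E'
from h import *
print('mouth',gw(0,0,0))
go([.5143,-.3784,.30],-79.9)
E
```

```text
blank X [0.51212803 0.52682917 0.54162784] Y [-0.04999911 -0.01438297  0.01978369] z [0.00365909 0.00510138 0.00638773]
((526.6638793945312, -14.67690658569336), (70.9557113647461, 29.974531173706055), 89.2590560913086)
mouth [0.53939744 0.00679196 0.        ]
t 4.0 shift cm [45.99  9.83 -4.12] norm 47.21 turn [ 0.18  0.71 -0.08] F [-0.08 -0.6   0.3 ] gap 0.998
```

>>> {"fn": "apply_moves", "kwargs": {"plan": "4.8 0 -0.4 0 0 0; 9.6 0 -0.9 0 0 0; 14.4 0 -1.3 0 0 0; 19.2 0.2 -1.7 0.1 0.4 0; 24 0.4 -2.1 0.2 0.7 0"}}

```text
clock: 4.5
tcp_pos: [0.4931, -0.1608, 0.3947]
tool_rot: [[0.175, 0.001, 0.985], [-0.985, 0.001, 0.175], [-0.001, -1.0, 0.001]]
contact_force: [0.4, -0.3, -0.3]
finger_gap: 1.002
```

```bash
python3 - <<'E'
from h import *
go([.5143,-.3784,.26],-79.9)
E
```

```text
t 4.5 shift cm [21.81 13.45 -1.74] norm 25.68 turn [-0.06 -0.02 -0.06] F [ 0.36 -0.32 -0.27] gap 1.002
```

>>> {"fn": "apply_moves", "kwargs": {"plan": "4.4 2.2 -0.3 0 0 0; 8.8 4.4 -0.7 0 0 0; 13.2 6.6 -1.1 0 0 0; 17.6 8.8 -1.4 0 0 0; 21.8 11 -1.7 0 0 0"}}

```text
clock: 5.0
tcp_pos: [0.5143, -0.3806, 0.2834]
tool_rot: [[0.174, 0.001, 0.985], [-0.985, 0.001, 0.174], [-0.001, -1.0, 0.001]]
contact_force: [0.5, -1.2, -0.2]
finger_gap: 1.003
```

>>> {"fn": "apply_moves", "kwargs": {"plan": "0 2 0 0 0 0; 0 2 0 0 0 0; 0 2 0 0 0 0; 0 2 0 0 0 0; 0 2 0 0 0 0"}}

```text
clock: 5.5
tcp_pos: [0.5151, -0.3801, 0.2656]
tool_rot: [[0.176, 0.003, 0.984], [-0.984, -0.001, 0.176], [0.002, -1.0, 0.003]]
contact_force: [0.4, -0.2, -1.4]
finger_gap: 1.001
```

```bash
python3 - <<'E'
from h import *
d=snap('wrist','w3.png')
print(r.read_state()['tcp_pos'])
go([.5143,-.3784,.178],-79.9)
E
```

```text
[ 0.51496913 -0.38008705  0.26532832]
t 5.55 shift cm [-0.19  8.73 -0.06] norm 8.73 turn [-0.15  0.01  0.08] F [0.3  0.11 0.1 ] gap 1.002
```

View pics/w3.png

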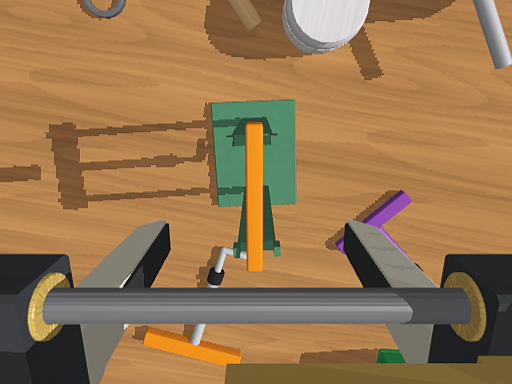

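>>> {"fn": "apply_moves", "kwargs": {"plan": "0 2.2 0 0 0 0; -0.1 4.4 0 0 0 0; -0.2 6.6 -0.1 0 0 0; -0.2 8.7 -0.1 -0.1 0 0.1; -0.2 8.7 -0.1 -0.1 0 0.1"}}

```text
clock: 6.05
tcp_pos: [0.5129, -0.3766, 0.1761]
tool_rot: [[0.176, -0.002, 0.984], [-0.984, 0.004, 0.176], [-0.004, -1.0, -0.002]]
contact_force: [-0.5, 0.2, 0.4]
finger_gap: 1.003
```

```bash
python3 - <<'E'
from h import *
d=snap('wrist','w4.png');print(r.read_state()['tcp_pos'])
go([.5143,-.3784,.178],-79.9)
E
```

```text
[ 0.51365295 -0.37747127  0.17797726]
t 6.1 shift cm [ 0.1  -0.    0.05] norm 0.11 turn [ 0.01  0.05 -0.11] F [-0.18 -0.73 -0.27] gap 0.995
```

View pics/w4.png

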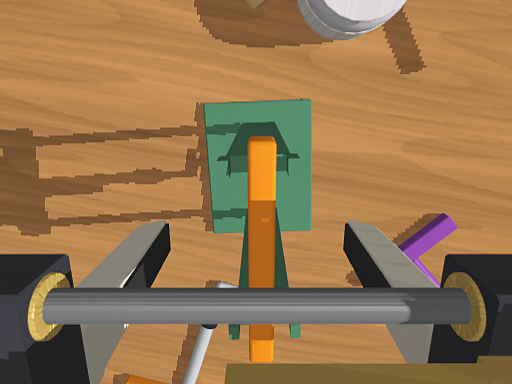

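>>> {"fn": "apply_moves", "kwargs": {"plan": "0.1 0 0 0 0 0; 0.1 0 0 0 0 0; 0.1 0 0 0 0 0; 0.1 0 0 0 0 0; 0.1 0 0 0 0 0", "grip": 1}}

```text
clock: 6.6
tcp_pos: [0.514, -0.3786, 0.1785]
tool_rot: [[0.176, 0.0, 0.984], [-0.984, 0.001, 0.176], [-0.001, -1.0, 0.0]]
contact_force: [-0.1, -0.3, -0.7]
finger_gap: 0.617
```

>>> {"fn": "apply_moves", "kwargs": {"plan": "0 0 0 0 0 0; 0 0 0 0 0 0; 0 0 0 0 0 0; 0 0 0 0 0 0; 0 0 0 0 0 0"}}

```text
clock: 7.1
tcp_pos: [0.5139, -0.3786, 0.1784]
tool_rot: [[0.176, 0.0, 0.984], [-0.984, 0.001, 0.176], [-0.001, -1.0, 0.0]]
contact_force: [-0.3, -0.1, 0.3]
finger_gap: 0.189
```

```bash
python3 - <<'E'
from h import *
d=snap('wrist','w5.png');s=r.read_state();print(s['tcp_pos'],s['contact_force'],s['finger_gap'],s['ft_torque'])
E
```

```text
[ 0.51391732 -0.37854447  0.17835412] [-0.04763942  0.0447321   0.39167651] 0.14680527974435886 [ 0.0177806   0.02693111 -0.03916142]
```

View pics/w5.png

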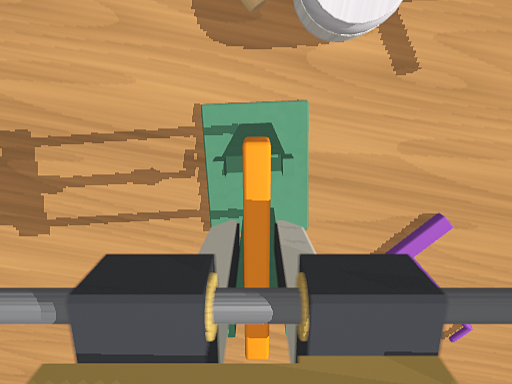

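>>> {"fn": "apply_moves", "kwargs": {"plan": "0 0 0 0 0 0; 0 0 0 0 0 0; 0 0 0 0 0 0; 0 -0.5 0 0 0 0; 0 -1 0 0 0 0"}}

```text
clock: 7.65
tcp_pos: [0.5137, -0.3784, 0.1884]
tool_rot: [[0.176, -0.001, 0.984], [-0.984, 0.002, 0.176], [-0.002, -1.0, -0.0]]
contact_force: [0.3, 0.9, -2.4]
finger_gap: 0.122
```

>>> {"fn": "apply_moves", "kwargs": {"plan": "0 -1 0 0 0 0; 0 -2 0 0 0 0; 0 -3 0 0 0 0; 0 -4 0 0 0 0; 0 -4 0 0 0 0"}}

```text
clock: 8.15
tcp_pos: [0.5145, -0.3792, 0.2308]
tool_rot: [[0.176, 0.002, 0.984], [-0.984, -0.001, 0.176], [0.001, -1.0, 0.002]]
contact_force: [0.1, -0.4, -1.5]
finger_gap: 0.131
```

```bash
python3 - <<'E'
from h import *
d=snap('wrist','w6.png');s=r.read_state();print(s['tcp_pos'],s['contact_force'],s['finger_gap'],s['ft_torque'])
d=snap('scene');cv2.imwrite('pics/s6.png',cv2.cvtColor(cv2.resize(d['image'][180:350,60:300],None,fx=3,fy=3),cv2.COLOR_RGB2BGR))
go([.5143,-.3784,.31],-77.1)
E
```

```text
[ 0.51417904 -0.37887351  0.22960959] [ 0.39657016 -0.06454886 -1.50149677] 0.12770393840071573 [ 0.01015435  0.00539152 -0.03572372]
t 8.25 shift cm [-0.02 -8.13  0.05] norm 8.13 turn [-0.01 -2.75 -0.09] F [ 0.14  0.73 -1.98] gap 0.124
```

View pics/w6.png

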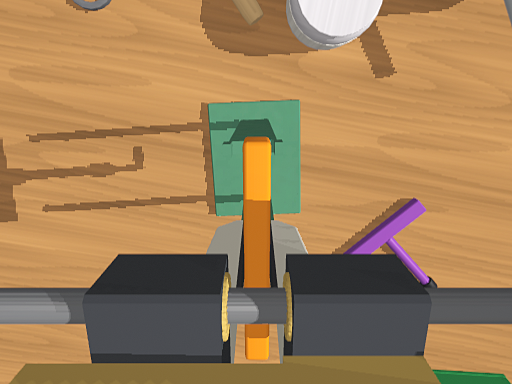

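View pics/s6.png

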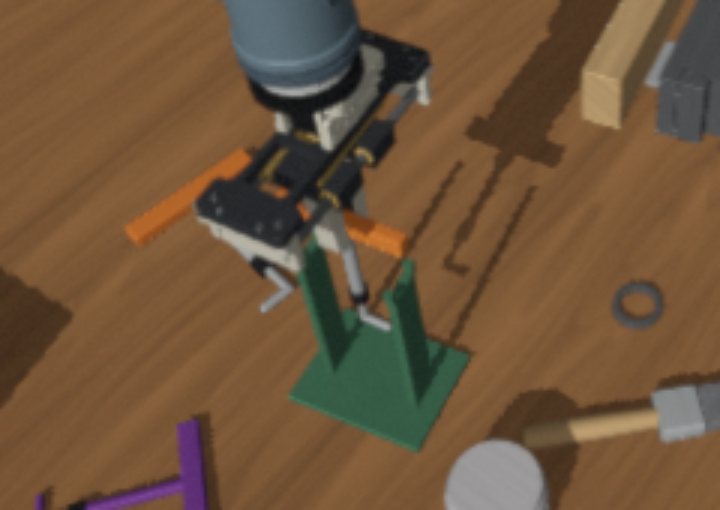

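```bash
python3 - <<'E'
from h import *
print(gw(-.011,.16,.30))
go(gw(-.011,.16,.30),-77.1)
E
```

```text
[0.49295505 0.160298   0.3       ]
t 8.25 shift cm [-53.42  -7.05   7.44] norm 54.39 turn [-0.01 -2.75 -0.09] F [ 0.14  0.73 -1.98] gap 0.124
```

>>> {"fn": "apply_moves", "kwargs": {"plan": "0 -3 0 0 0 0; -1 -6 0 0 0 0; -4 -7.5 0.5 0 -0.5 0; -8.5 -7.5 1.2 0 -1 0; -13 -7.5 1.8 0 -1.5 0"}}

```text
clock: 8.75
tcp_pos: [0.5084, -0.2466, 0.3037]
tool_rot: [[0.201, -0.0, 0.98], [-0.98, 0.002, 0.201], [-0.002, -1.0, 0.0]]
contact_force: [0.8, 0.1, -2.5]
finger_gap: 0.124
```

```bash
python3 - <<'E'
from h import *
go(gw(-.011,.16,.30),-77.1)
E
```

```text
t 8.75 shift cm [-40.17   0.44   6.66] norm 40.72 turn [-0.02 -1.32 -0.1 ] F [ 0.81  0.07 -2.46] gap 0.124
```

>>> {"fn": "apply_moves", "kwargs": {"plan": "-4.4 0 0.7 0 -0.3 0; -8.8 0 1.5 0 -0.6 0; -13.2 0 2.2 0 -0.9 0; -17.6 0 3 0 -1.2 0; -22 0 3.7 0 -1.3 0"}}

```text
clock: 9.25
tcp_pos: [0.4999, -0.0218, 0.3036]
tool_rot: [[0.223, -0.001, 0.975], [-0.975, 0.002, 0.223], [-0.002, -1.0, -0.0]]
contact_force: [0.2, -0.5, -2.2]
finger_gap: 0.13
```

```bash
python3 - <<'E'
from h import *
go(gw(-.011,.16,.30),-77.1)
E
```

```text
t 9.25 shift cm [-17.91   0.39   3.38] norm 18.23 turn [ 0.01 -0.02 -0.13] F [ 0.23 -0.5  -2.21] gap 0.13
```

>>> {"fn": "apply_moves", "kwargs": {"plan": "-4.5 0 0.8 0 0 0; -9 0.2 1.7 0 0 -0.1; -13.5 0.4 2.5 0 0 -0.1; -17.9 0.4 3.4 0 0 -0.1; -17.9 0.4 3.4 0 0 -0.1"}}

```text
clock: 9.75
tcp_pos: [0.4918, 0.1653, 0.2993]
tool_rot: [[0.229, -0.002, 0.973], [-0.973, 0.003, 0.229], [-0.003, -1.0, -0.001]]
contact_force: [0.1, -0.7, -2.0]
finger_gap: 0.126
```

>>> {"fn": "apply_moves", "kwargs": {"plan": "0 0 0 0 0 0; 0 0 0 0 0 0; 0 0 0 0 0 0; 0 0 0 0 0 0; 0 0 0 0 0 0"}}

```text
clock: 10.25
tcp_pos: [0.492, 0.1643, 0.2993]
tool_rot: [[0.227, -0.002, 0.974], [-0.974, 0.003, 0.227], [-0.003, -1.0, -0.001]]
contact_force: [-0.7, 1.0, -1.6]
finger_gap: 0.121
```

```bash
python3 - <<'E'
from h import *
d=snap('wrist','w7.png');s=r.read_state();print(s['tcp_pos'],wg(s['tcp_pos']))
e=snap('scene');cv2.imwrite('pics/s7.png',cv2.cvtColor(cv2.resize(e['image'][90:290,200:420],None,fx=3,fy=3),cv2.COLOR_RGB2BGR))
e=snap('top');cv2.imwrite('pics/t7.png',cv2.cvtColor(cv2.resize(e['image'][90:250,130:330],None,fx=3,fy=3),cv2.COLOR_RGB2BGR))
go(gw(-.011,.16,.30),-77.1)
E
```

```text
[0.49196393 0.16449192 0.29937533] [-0.01102981  0.16430934  0.29937533]
t 10.4 shift cm [ 0.46 -0.06  0.  ] norm 0.47 turn [ 0.05  0.28 -0.18] F [ 0.93 -0.36 -2.06] gap 0.125
```

View pics/w7.png

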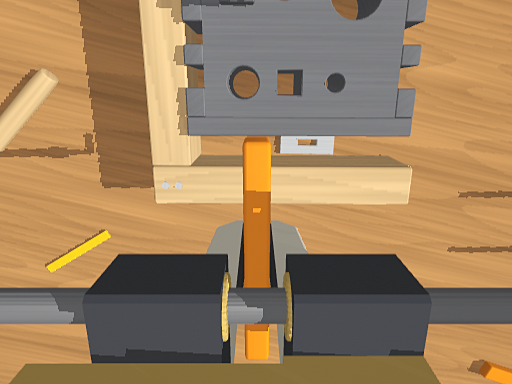

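View pics/s7.png

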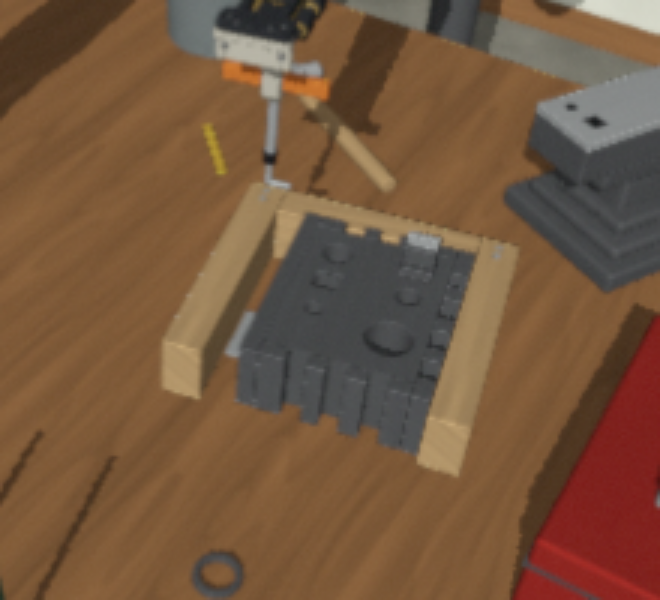

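View pics/t7.png

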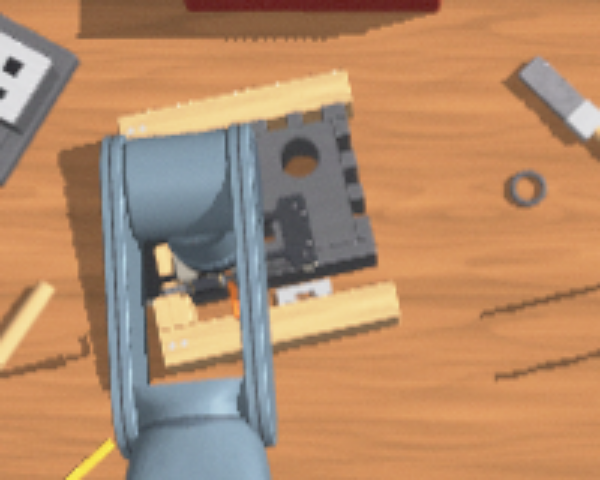

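```bash
python3 - <<'E'
from h import *
e=snap('scene');P=cloud(e);s=r.read_state();t=s['tcp_pos']
m=(np.hypot(P[...,0]-t[0],P[...,1]-t[1])<.05)&(P[...,2]>.11)&(P[...,2]<.27)
G=np.array([wg(p) for p in P[m]])*1000
G[:,0]-=wg(t)[0]*1000;G[:,1]-=wg(t)[1]*1000
for z0 in range(110,270,10):
    q=G[(G[:,2]>=z0)&(G[:,2]<z0+10)]
    if len(q): print(z0,len(q),'x',np.percentile(q[:,0],[5,50,95]).round(1),'y',np.percentile(q[:,1],[5,50,95]).round(1),'zmin',q[:,2].min().round(1))
E
```

```text
170 16 x [-2.7  9.5 21. ] y [-3.9 -2.3  4.5] zmin 171.0
180 6 x [-2.8  0.1  8.4] y [-5.1 -3.1 -2.2] zmin 180.5
190 5 x [-3.8 -0.9  1.2] y [-3.6 -1.2  0.9] zmin 190.3
200 12 x [-8.1 -0.8  5.5] y [-9.  -4.8 -1.3] zmin 202.4
210 15 x [-7.8 -0.6  4. ] y [-7.9 -4.9  1. ] zmin 210.5
220 10 x [-6.3 -0.4  3.7] y [-5.1 -1.7 -0.8] zmin 221.6
230 10 x [-6.7 -0.5  3.7] y [-7.1 -2.9 -0.8] zmin 231.4
240 7 x [-3.4 -0.8  2.6] y [-6.6 -2.4  0.6] zmin 240.5
250 10 x [-4.6 -0.8  3.4] y [-5.9 -3.  -0. ] zmin 250.8
260 11 x [-4.1  1.7  3.5] y [-7.  -3.7  2.9] zmin 260.8
```

>>> {"fn": "apply_moves", "kwargs": {"plan": "0.1 1.5 0 0 0.3 -0.2; 0.1 3 0 0 0.3 -0.2; 0.1 4.5 0 0 0.3 -0.2; 0.1 5.5 0 0 0.3 -0.2; 0.1 5.5 0 0 0.3 -0.2"}}

```text
clock: 10.95
tcp_pos: [0.4911, 0.164, 0.2429]
tool_rot: [[0.223, -0.004, 0.975], [-0.975, -0.001, 0.223], [0.0, -1.0, -0.004]]
contact_force: [-0.4, 0.3, -1.6]
finger_gap: 0.128
```

```bash
python3 - <<'E'
from h import *
s=r.read_state();print(wg(s['tcp_pos']));go(gw(-.011,.163,.16),-77.1)
E
```

```text
[-0.01195477  0.16402522  0.24290634]
t 10.95 shift cm [0.1  8.29 0.13] norm 8.29 turn [ 0.23 -0.01  0.  ] F [-0.41  0.34 -1.59] gap 0.128
```

>>> {"fn": "apply_moves", "kwargs": {"plan": "0.1 0.5 0.1 0.2 0 0; 0.1 1.5 0.1 0.2 0 0; 0.1 2.5 0.1 0.2 0 0; 0.1 3.5 0.1 0.2 0 0; 0.1 3.5 0.1 0.2 0 0"}}

```text
clock: 11.45
tcp_pos: [0.4911, 0.1631, 0.206]
tool_rot: [[0.223, -0.004, 0.975], [-0.975, -0.001, 0.223], [-0.0, -1.0, -0.004]]
contact_force: [-0.7, -0.5, -1.2]
finger_gap: 0.129
```

```bash
python3 - <<'E'
from h import *
s=r.read_state();print(wg(s['tcp_pos']));go(gw(-.011,.163,.15),-77.1)
d=snap('scene');cv2.imwrite('pics/s8.png',cv2.cvtColor(cv2.resize(d['image'][110:250,240:400],None,fx=4.5,fy=4.2,interpolation=cv2.INTER_CUBIC),cv2.COLOR_RGB2BGR))
E
```

```text
[-0.01221315  0.16312508  0.20604537]
t 11.45 shift cm [0.01 5.6  0.14] norm 5.61 turn [ 0.22 -0.01 -0.02] F [-0.7  -0.54 -1.23] gap 0.129
```

View pics/s8.png

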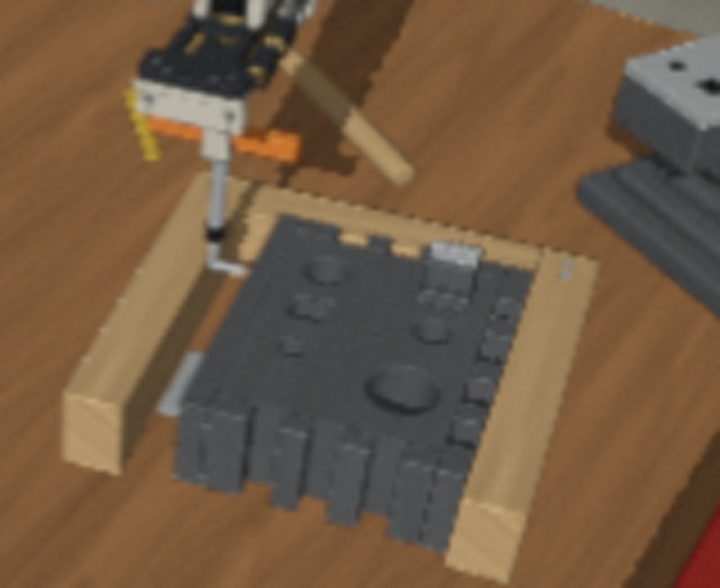

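```bash
python3 - <<'E'
from h import *
d=snap('scene');s=r.read_state();g=wg(s['tcp_pos']);print(g)
im=cv2.cvtColor(cv2.resize(d['image'][110:250,240:400],None,fx=4.5,fy=4.2,interpolation=cv2.INTER_CUBIC),cv2.COLOR_RGB2BGR)
def ln(a,b,c):
    q=(proj(d,[gw(*a),gw(*b)])-[240,110]+.5)*[4.5,4.2]
    cv2.line(im,tuple(map(int,q[0])),tuple(map(int,q[1])),c,1)
ln((.018,0,.085),(.018,.24,.085),(0,0,255))
ln((-.018,-.012,.075),(-.018,.24,.075),(0,255,0))
z=g[2]+.002-.133
ln((g[0]-.0035,g[1],z+.0035),(g[0]+.0255,g[1],z+.0035),(255,0,0))
ln((g[0],g[1],z+.003),(g[0],g[1],g[2]),(255,0,255))
ln((-.018,0,0),(.018,0,0),(255,255,0))
cv2.imwrite('pics/s9.png',im)
E
```

```text
[-0.01123008  0.16303107  0.20759849]
```

View pics/s9.png

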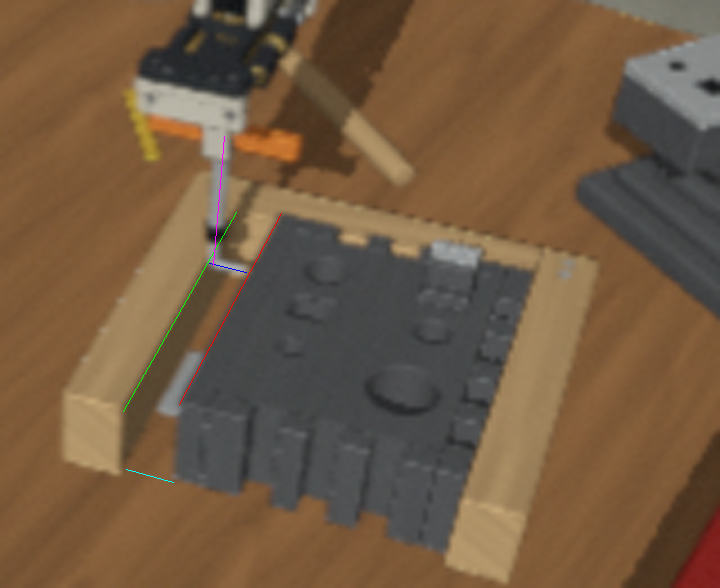

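```bash
python3 - <<'E'
from h import *
go(gw(-.0105,.163,.15),-77.1)
E
```

```text
t 11.55 shift cm [0.   5.76 0.08] norm 5.76 turn [ 0.07 -0.01 -0.  ] F [ 0.1  -0.8  -0.87] gap 0.126
```

>>> {"fn": "apply_moves", "kwargs": {"plan": "0 1 0.1 0 0 0; 0 2 0.1 0 0 0; 0 3 0.1 0 0 0; 0 4 0.1 0 0 0; 0 5 0.1 0 0 0"}}

```text
clock: 12.05
tcp_pos: [0.4928, 0.1634, 0.1565]
tool_rot: [[0.223, -0.002, 0.975], [-0.975, -0.0, 0.223], [-0.0, -1.0, -0.002]]
contact_force: [0.3, -0.3, -1.9]
finger_gap: 0.13
```

>>> {"fn": "apply_moves", "kwargs": {"plan": "0 0 0 0 0 0; 0 0 0 0 0 0; 0 0.3 0 0 0 0; 0 0.6 0 0 0 0; 0 0.6 0 0 0 0"}}

```text
clock: 12.55
tcp_pos: [0.4926, 0.1634, 0.1503]
tool_rot: [[0.223, -0.002, 0.975], [-0.975, -0.0, 0.223], [-0.0, -1.0, -0.002]]
contact_force: [0.1, 0.2, -1.3]
finger_gap: 0.123
```

```bash
python3 - <<'E'
from h import *
s=r.read_state();print(wg(s['tcp_pos']));go(gw(-.0105,.163,.14),-77.1)
E
```

```text
[-0.01066428  0.16306439  0.15028724]
t 12.55 shift cm [0.01 1.03 0.02] norm 1.03 turn [ 0.12 -0.01 -0.01] F [ 0.12  0.19 -1.33] gap 0.123
```

>>> {"fn": "apply_moves", "kwargs": {"plan": "0 0.2 0 0 0 0; 0 0.4 0 0 0 0; 0 0.6 0 0 0 0; 0 0.8 0 0 0 0; 0 0.8 0 0 0 0"}}

```text
clock: 13.05
tcp_pos: [0.4923, 0.1633, 0.142]
tool_rot: [[0.223, -0.003, 0.975], [-0.975, -0.0, 0.223], [-0.0, -1.0, -0.003]]
contact_force: [-0.3, -0.2, -1.0]
finger_gap: 0.125
```

>>> {"fn": "apply_moves", "kwargs": {"plan": "0 0.1 0 0 0 0; 0 0.2 0 0 0 0; 0 0.3 0 0 0 0; 0 0.4 0 0 0 0; 0 0.4 0 0 0 0"}}

```text
clock: 13.55
tcp_pos: [0.4923, 0.1633, 0.1378]
tool_rot: [[0.223, -0.003, 0.975], [-0.975, -0.0, 0.223], [-0.0, -1.0, -0.003]]
contact_force: [-0.4, -0.3, -0.7]
finger_gap: 0.127
```

>>> {"fn": "apply_moves", "kwargs": {"plan": "0 0.05 0 0 0 0; 0 0.1 0 0 0 0; 0 0.15 0 0 0 0; 0 0.2 0 0 0 0; 0 0.2 0 0 0 0"}}

```text
clock: 14.05
tcp_pos: [0.4922, 0.1633, 0.1357]
tool_rot: [[0.223, -0.003, 0.975], [-0.975, -0.0, 0.223], [-0.0, -1.0, -0.003]]
contact_force: [0.3, -0.2, -1.9]
finger_gap: 0.125
```

```bash
python3 - <<'E'
from h import *
e=snap('scene');s=r.read_state();print(wg(s['tcp_pos']),s['contact_force']);go(gw(-.0105,.163,.132),-77.1)
E
```

```text
[-0.01105362  0.16310366  0.13574779] [ 0.27263398  0.19248864 -1.3346696 ]
t 14.1 shift cm [0.01 0.37 0.06] norm 0.38 turn [ 0.18 -0.01 -0.01] F [ 0.27  0.19 -1.33] gap 0.122
```

>>> {"fn": "apply_moves", "kwargs": {"plan": "0 0.04 0 0 0 0; 0 0.08 0 0 0 0; 0 0.12 0 0 0 0; 0 0.15 0 0 0 0; 0 0.15 0 0 0 0"}}

```text
clock: 14.6
tcp_pos: [0.4922, 0.1633, 0.1342]
tool_rot: [[0.223, -0.003, 0.975], [-0.975, -0.0, 0.223], [-0.0, -1.0, -0.003]]
contact_force: [0.1, -0.7, -1.6]
finger_gap: 0.127
```

```bash
cat > st.py <<'E'
from h import *
F=[]
for i in range(1):
    s=r.read_state();F.append(s['contact_force'])
print(wg(s['tcp_pos']).round(4),np.mean(F,0).round(2),np.round(s['ft_torque'],3),s['clock'])
E
python3 st.py
```

```text
[-0.0111  0.1631  0.1342] [ 0.12 -0.67 -1.64] [-0.007 -0.041  0.012] 14.6
```

>>> {"fn": "apply_moves", "kwargs": {"plan": "0 0.03 0 0 0 0; 0 0.06 0 0 0 0; 0 0.1 0 0 0 0; 0 0.1 0 0 0 0; 0 0.1 0 0 0 0"}}

```text
clock: 15.1
tcp_pos: [0.4922, 0.1633, 0.1332]
tool_rot: [[0.223, -0.003, 0.975], [-0.975, -0.0, 0.223], [-0.0, -1.0, -0.003]]
contact_force: [0.1, 0.2, -1.1]
finger_gap: 0.125
```

```bash
python3 st.py
```

```text
[-0.0111  0.1631  0.1332] [ 0.06  0.25 -1.06] [-0.029 -0.053  0.01 ] 15.1
```

>>> {"fn": "apply_moves", "kwargs": {"plan": "0 0.03 0 0 0 0; 0 0.06 0 0 0 0; 0 0.1 0 0 0 0; 0 0.1 0 0 0 0; 0 0.1 0 0 0 0"}}

```text
clock: 15.6
tcp_pos: [0.4921, 0.1633, 0.1322]
tool_rot: [[0.223, -0.003, 0.975], [-0.975, -0.0, 0.223], [-0.0, -1.0, -0.003]]
contact_force: [-0.4, 0.5, -1.8]
finger_gap: 0.127
```

>>> {"fn": "apply_moves", "kwargs": {"plan": "0 0.03 0 0 0 0; 0 0.06 0 0 0 0; 0 0.1 0 0 0 0; 0 0.1 0 0 0 0; 0 0.1 0 0 0 0"}}

```text
clock: 16.1
tcp_pos: [0.4921, 0.1633, 0.1311]
tool_rot: [[0.223, -0.003, 0.975], [-0.975, -0.0, 0.223], [-0.0, -1.0, -0.003]]
contact_force: [0.3, 0.5, -1.7]
finger_gap: 0.124
```

>>> {"fn": "apply_moves", "kwargs": {"plan": "0 0.02 0.1 0.1 0 0; 0 0.04 0.1 0.1 0 0; 0 0.06 0.1 0.1 0 0; 0 0.08 0.1 0.1 0 0; 0 0.08 0.1 0.1 0 0"}}

```text
clock: 16.6
tcp_pos: [0.4933, 0.1636, 0.1307]
tool_rot: [[0.223, -0.001, 0.975], [-0.975, -0.0, 0.223], [-0.0, -1.0, -0.001]]
contact_force: [-0.0, 0.6, 0.1]
finger_gap: 0.127
```

```bash
python3 st.py
```

```text
[-0.0099  0.1631  0.1307] [-0.05  0.62  0.08] [-0.016  0.093  0.003] 16.6
```

>>> {"fn": "apply_moves", "kwargs": {"plan": "0 0.02 0 0 0 0; 0 0.04 0 0 0 0; 0 0.06 0 0 0 0; 0 0.08 0 0 0 0; 0 0.08 0 0 0 0"}}

```text
clock: 17.1
tcp_pos: [0.4936, 0.1636, 0.1306]
tool_rot: [[0.223, 0.0, 0.975], [-0.975, 0.0, 0.223], [-0.0, -1.0, 0.0]]
contact_force: [-1.6, -0.1, 6.9]
finger_gap: 0.13
```

```bash
python3 st.py
```

```text
[-0.0096  0.1631  0.1306] [-1.63 -0.13  6.85] [-0.057  0.352  0.04 ] 17.1
```

>>> {"fn": "apply_moves", "kwargs": {"plan": "0 -0.05 -0.05 0 0 0; 0 -0.09 -0.08 0 0 0; 0.3 -0.09 -0.08 0 0 0; 0.8 -0.09 -0.08 0 0 0; 1.4 -0.09 -0.08 0 0 0"}}

```text
clock: 17.6
tcp_pos: [0.4959, 0.1494, 0.1312]
tool_rot: [[0.223, -0.0, 0.975], [-0.975, -0.0, 0.223], [-0.0, -1.0, -0.0]]
contact_force: [-0.8, 0.9, -1.7]
finger_gap: 0.127
```

```bash
python3 st.py;python3 -c "
from h import *
go(gw(-.0105,.05,.1314),-77.1)"
```

```text
[-0.0106  0.1487  0.1312] [-0.85  0.93 -1.7 ] [-0.     0.032  0.006] 17.6
t 17.6 shift cm [ 9.87 -0.02  0.01] norm 9.87 turn [ 0.02  0.01 -0.  ] F [-0.85  0.93 -1.7 ] gap 0.127
```

>>> {"fn": "apply_moves", "kwargs": {"plan": "0.8 -0.03 0 0 0 0; 1.6 -0.03 0 0 0 0; 2.4 -0.03 0 0 0 0; 3.2 -0.03 0 0 0 0; 4 -0.03 0 0 0 0"}}

```text
clock: 18.1
tcp_pos: [0.505, 0.1096, 0.1315]
tool_rot: [[0.223, -0.0, 0.975], [-0.975, 0.0, 0.223], [-0.0, -1.0, -0.0]]
contact_force: [-0.3, 0.1, -2.0]
finger_gap: 0.126
```

```bash
python3 st.py;python3 -c "
from h import *
d=snap('wrist','w10.png')
go(gw(-.0105,.05,.1314),-77.1)"
```

```text
[-0.0106  0.1079  0.1315] [-0.31  0.07 -2.01] [ 0.156  0.059 -0.016] 18.1
t 18.15 shift cm [ 5.68  0.01 -0.  ] norm 5.68 turn [ 0.02 -0.03  0.05] F [ 0.15 -1.86 -1.62] gap 0.128
```

View pics/w10.png

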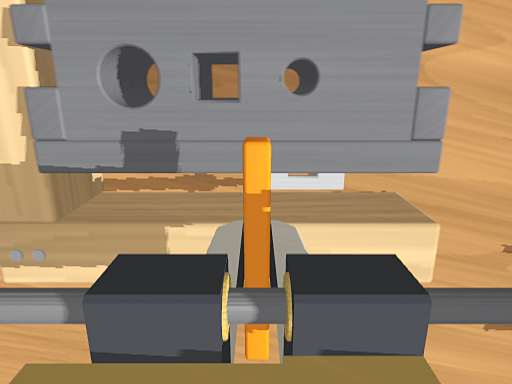

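>>> {"fn": "apply_moves", "kwargs": {"plan": "0.9 0 0 0 0 0; 1.8 0 0 0 0 0; 2.7 0 0 0 0 0; 3.6 0 0 0 0 0; 4.5 0 0 0 0 0"}}

```text
clock: 18.65
tcp_pos: [0.5156, 0.0639, 0.1316]
tool_rot: [[0.223, -0.0, 0.975], [-0.975, -0.001, 0.223], [0.001, -1.0, -0.0]]
contact_force: [0.1, 0.1, -1.4]
finger_gap: 0.128
```

```bash
python3 st.py;python3 -c "
from h import *
d=snap('wrist','w11.png')
e=snap('scene');cv2.imwrite('pics/s11.png',cv2.cvtColor(cv2.resize(e['image'][110:270,220:420],None,fx=4,fy=4,interpolation=cv2.INTER_CUBIC),cv2.COLOR_RGB2BGR))
go(gw(-.0105,-.03,.1314),-77.1)"
```

```text
[-0.0105  0.061   0.1316] [ 0.05  0.06 -1.43] [0.219 0.015 0.035] 18.65
t 18.75 shift cm [ 9.04  0.03 -0.01] norm 9.04 turn [-0.   -0.09  0.09] F [ 0.07  1.77 -1.54] gap 0.121
```

View pics/s11.png

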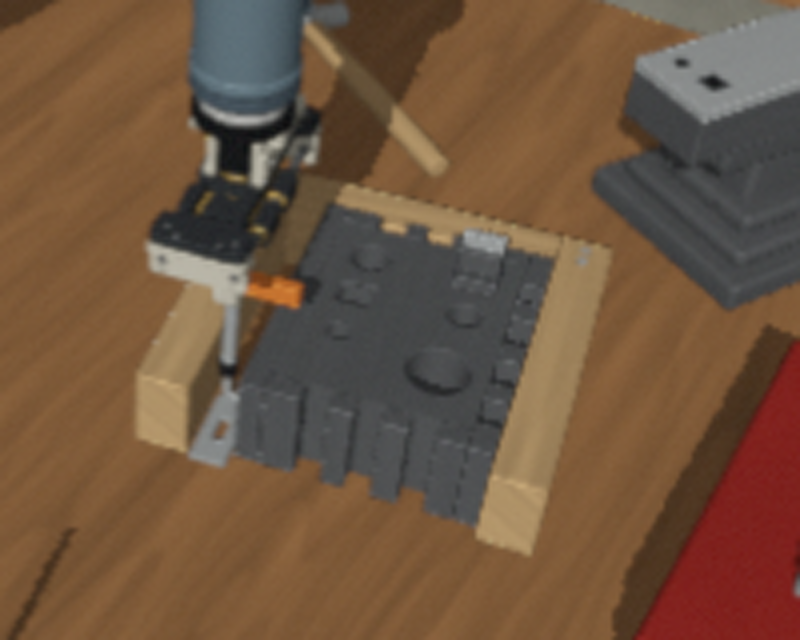

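>>> {"fn": "apply_moves", "kwargs": {"plan": "0.9 0 0 0 0 0.1; 1.8 0 0 0 0 0.1; 2.7 0.02 0 0 0 0.1; 3.6 0.02 0 0 0 0.1; 4.5 0.02 0 0 0 0.1"}}

```text
clock: 19.25
tcp_pos: [0.5261, 0.0187, 0.1315]
tool_rot: [[0.222, -0.0, 0.975], [-0.975, 0.0, 0.222], [-0.0, -1.0, -0.0]]
contact_force: [0.2, 1.0, -1.1]
finger_gap: 0.127
```

```bash
python3 st.py;python3 -c "
from h import *
go(gw(-.0105,-.03,.1316),-77.1)"
```

```text
[-0.0103  0.0146  0.1315] [ 0.22  1.03 -1.1 ] [0.219 0.052 0.021] 19.25
t 19.25 shift cm [ 4.46 -0.02 -0.01] norm 4.46 turn [ 0.   -0.1  -0.01] F [ 0.22  1.03 -1.1 ] gap 0.127
```

>>> {"fn": "apply_moves", "kwargs": {"plan": "0.9 0 0 0 0 0; 1.8 0 0 0 0 0; 2.7 0 0 0 0 0; 3.6 0 0 0 0 0; 4.4 0 0 0 0 0"}}

```text
clock: 19.75
tcp_pos: [0.536, -0.025, 0.1315]
tool_rot: [[0.221, -0.0, 0.975], [-0.975, 0.0, 0.221], [-0.0, -1.0, 0.0]]
contact_force: [0.2, 1.5, -0.4]
finger_gap: 0.126
```

```bash
python3 st.py;python3 -c "
from h import *
d=snap('wrist','w12.png')
e=snap('scene');cv2.imwrite('pics/s12.png',cv2.cvtColor(cv2.resize(e['image'][110:270,220:420],None,fx=4,fy=4,interpolation=cv2.INTER_CUBIC),cv2.COLOR_RGB2BGR))
P=cloud(e)
for m in r.silhouettes('scene','blank'): print(m['p'],m['pixel'],wg(np.nanmedian(P[m['pixels']],0)),m['pixels'].sum())
"
```

```text
[-0.0104 -0.0302  0.1315] [ 0.19  1.52 -0.42] [0.357 0.077 0.068] 19.75
0.69 [263.3, 240.0] [-0.00172696 -0.07479146  0.00722166] 159
```

View pics/s12.png

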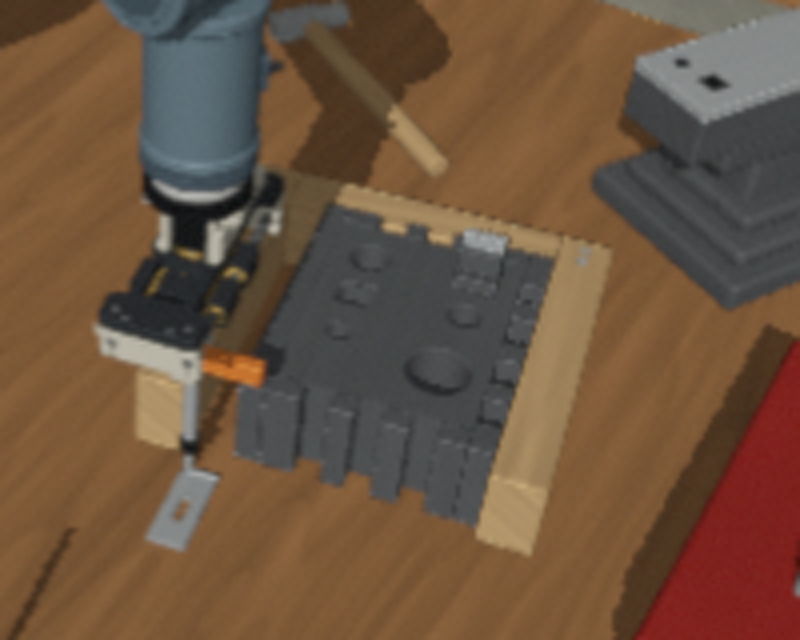

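>>> {"fn": "apply_moves", "kwargs": {"plan": "-0.4 0 0 0 0 0; -0.8 -1 0 0 0 0; -0.8 -4 0 0 0 0; -0.8 -8 0 0 0 0; -0.8 -12.5 0 0 0 0"}}

```text
clock: 20.4
tcp_pos: [0.5332, -0.0162, 0.2576]
tool_rot: [[0.222, -0.002, 0.975], [-0.975, 0.0, 0.222], [-0.001, -1.0, -0.002]]
contact_force: [0.8, -0.0, -1.6]
finger_gap: 0.128
```

```bash
python3 -c "
from h import *
go([.5141,-.3785,.34],-78.5)"
```

```text
t 20.4 shift cm [34.9  -8.25 -9.91] norm 37.21 turn [ 0.1   1.3  -0.04] F [ 0.78 -0.01 -1.58] gap 0.128
```

>>> {"fn": "apply_moves", "kwargs": {"plan": "0.5 -4 -0.2 0 0 0; 4 -7 -1.2 0 0.3 0; 8.5 -8.3 -2.5 0 0.6 0; 13 -8.3 -3.8 0.1 0.9 0; 17.5 -8.3 -5 0.1 1.2 0"}}

```text
clock: 20.9
tcp_pos: [0.5233, -0.1986, 0.3425]
tool_rot: [[0.203, 0.002, 0.979], [-0.979, -0.001, 0.203], [0.001, -1.0, 0.002]]
contact_force: [0.4, 0.1, -1.5]
finger_gap: 0.124
```

```bash
python3 -c "
from h import *
go([.5141,-.3785,.34],-78.5)"
```

```text
t 20.9 shift cm [17.43  0.26 -4.54] norm 18.01 turn [-0.12  0.19  0.07] F [ 0.43  0.14 -1.51] gap 0.124
```

>>> {"fn": "apply_moves", "kwargs": {"plan": "4.4 0 -1.1 0 0 0; 8.8 0 -2.3 0 0.2 0; 13.2 0 -3.4 -0.1 0.2 0; 17.4 0 -4.5 -0.1 0.2 0; 17.4 0 -4.5 -0.1 0.2 0"}}

```text
clock: 21.4
tcp_pos: [0.5132, -0.3829, 0.3416]
tool_rot: [[0.194, -0.001, 0.981], [-0.981, -0.002, 0.194], [0.002, -1.0, -0.001]]
contact_force: [0.8, 0.2, -1.9]
finger_gap: 0.125
```

```bash
python3 -c "
from h import *
d=snap('wrist','w13.png')
P=cloud(d)
im=d['image'].astype(int);x,y,z=P[...,0],P[...,1],P[...,2]
green=(im[...,1]-im[...,0]>20)&(z<.014)&(z>.0)&(y<-.3)&(y>-.46)&(x>.42)&(x<.62)
print(cv2.minAreaRect((P[green][:,:2]*1000).astype(np.float32)))
e=snap('scene');cv2.imwrite('pics/s13.png',cv2.cvtColor(cv2.resize(e['image'][180:350,60:300],None,fx=3,fy=3),cv2.COLOR_RGB2BGR))
go([.5141,-.3785,.24],-78.5)"
```

```text
((514.2775268554688, -377.07073974609375), (128.8087615966797, 99.58586120605469), 12.471478462219238)
t 21.5 shift cm [ 0.02 10.24 -0.02] norm 10.24 turn [-0.   -0.09 -0.  ] F [ 0.28  0.61 -1.28] gap 0.127
```

View pics/w13.png

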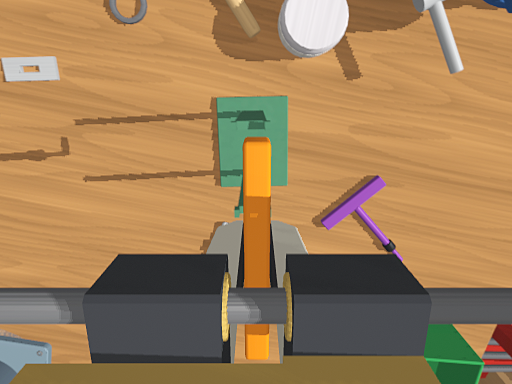

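View pics/s13.png

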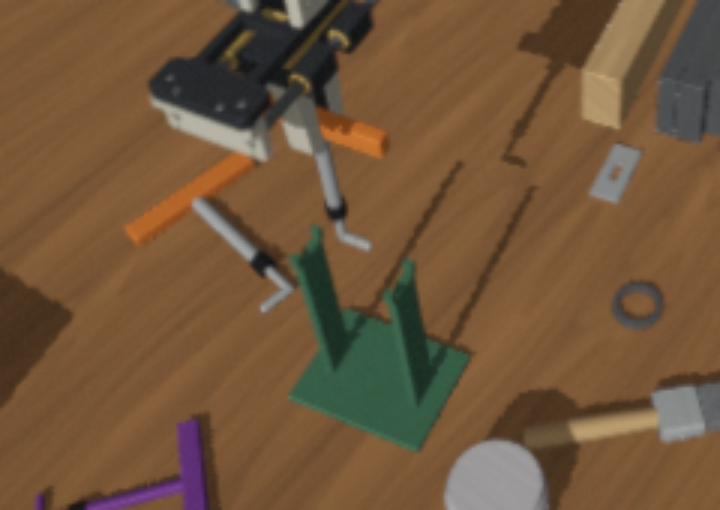

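>>> {"fn": "apply_moves", "kwargs": {"plan": "0 2 0 0 0 0; 0 4 0 0 -0.5 0; 0 6 0 0 -0.7 0; 0 8 0 0 -0.7 0; 0 10.2 0 0 -0.7 0"}}

```text
clock: 22.0
tcp_pos: [0.5151, -0.3761, 0.2411]
tool_rot: [[0.212, 0.001, 0.977], [-0.977, -0.001, 0.212], [0.001, -1.0, 0.001]]
contact_force: [0.6, -0.1, -1.4]
finger_gap: 0.125
```

```bash
python3 -c "
from h import *
d=snap('wrist','w14.png');e=snap('scene');cv2.imwrite('pics/s14.png',cv2.cvtColor(cv2.resize(e['image'][180:350,60:300],None,fx=3,fy=3),cv2.COLOR_RGB2BGR))
go([.5139,-.3778,.1835],-77.8)"
```

```text
t 22.1 shift cm [ 0.32  5.44 -0.02] norm 5.45 turn [ 0.16  0.04 -0.31] F [-0.78 -0.44 -2.58] gap 0.124
```

View pics/s14.png

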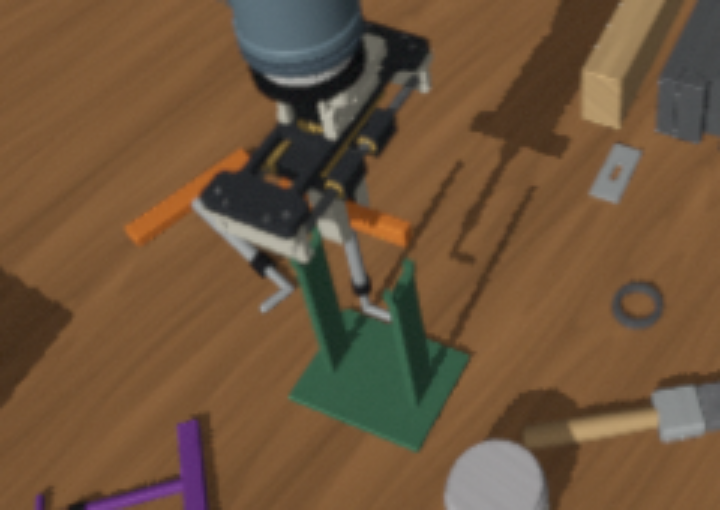

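View pics/w14.png

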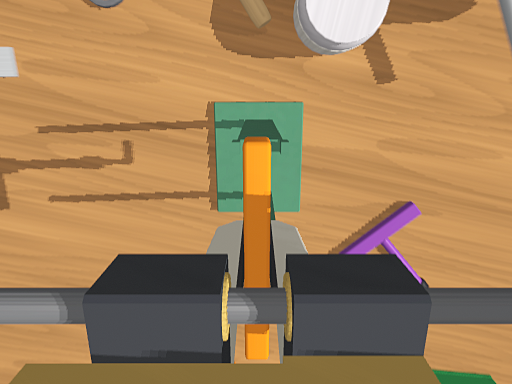

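>>> {"fn": "apply_moves", "kwargs": {"plan": "0.3 1.2 0 0 0 -0.2; 0.3 2.4 0 0 0 -0.2; 0.3 3.6 0 0 0 -0.2; 0.3 4.8 0 0 0 -0.2; 0.3 5.2 0 0 0 -0.2"}}

```text
clock: 22.6
tcp_pos: [0.5134, -0.377, 0.184]
tool_rot: [[0.212, -0.005, 0.977], [-0.977, 0.003, 0.212], [-0.004, -1.0, -0.004]]
contact_force: [0.0, -0.0, -1.9]
finger_gap: 0.126
```

```bash
python3 -c "
from h import *
d=snap('wrist','w15.png')
go([.5139,-.3778,.1785],-77.8)"
```

```text
t 22.65 shift cm [0.09 0.54 0.03] norm 0.55 turn [ 0.24  0.03 -0.25] F [-0.98  0.33 -2.31] gap 0.124
```

View pics/w15.png

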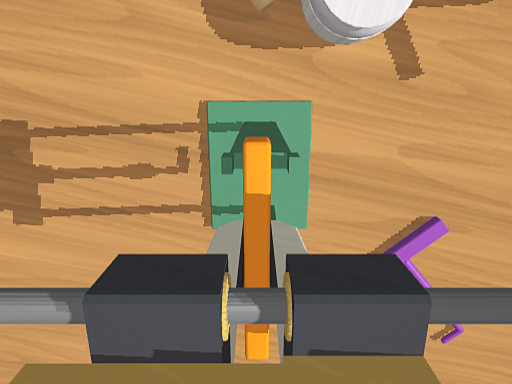

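>>> {"fn": "apply_moves", "kwargs": {"plan": "0.1 0.1 0 0.2 0 -0.2; 0.1 0.25 0 0.2 0 -0.2; 0.1 0.4 0 0.2 0 -0.2; 0.1 0.48 0 0.2 0 -0.2; 0.1 0.48 0 0.2 0 -0.2"}}

```text
clock: 23.15
tcp_pos: [0.5136, -0.3781, 0.1793]
tool_rot: [[0.212, -0.001, 0.977], [-0.977, 0.0, 0.212], [-0.001, -1.0, -0.001]]
contact_force: [0.6, -0.3, -2.4]
finger_gap: 0.125
```

```bash
python3 -c "
from h import *
go([.5139,-.3778,.1782],-77.8)"
```

```text
t 23.15 shift cm [-0.02  0.11  0.03] norm 0.11 turn [ 0.04  0.03 -0.04] F [ 0.63 -0.32 -2.4 ] gap 0.125
```

>>> {"fn": "apply_moves", "kwargs": {"plan": "0 0.03 0 0 0 0; 0 0.06 0 0 0 0; 0 0.1 0 0 0 0; 0 0.1 0 0 0 0; 0 0.1 0 0 0 0"}}

```text
clock: 23.65
tcp_pos: [0.5137, -0.3781, 0.1784]
tool_rot: [[0.212, -0.001, 0.977], [-0.977, 0.0, 0.212], [-0.0, -1.0, -0.0]]
contact_force: [-0.0, 0.1, -0.9]
finger_gap: 0.126
```

>>> {"fn": "apply_moves", "kwargs": {"plan": "0 0.03 0 0 0 0; 0 0.03 0 0 0 0; 0 0.03 0 0 0 0; 0 0.03 0 0 0 0; 0 0.03 0 0 0 0"}}

```text
clock: 24.15
tcp_pos: [0.5137, -0.3781, 0.1784]
tool_rot: [[0.212, -0.0, 0.977], [-0.977, 0.0, 0.212], [-0.0, -1.0, -0.0]]
contact_force: [-1.3, 0.9, 2.9]
finger_gap: 0.126
```

Seated (force now +2.9 N). Release slowly.

>>> {"fn": "apply_moves", "kwargs": {"plan": "0 0 0 0 0 0; 0 0 0 0 0 0; 0 0 0 0 0 0; 0 0 0 0 0 0; 0 0 0 0 0 0", "grip": -0.3}}

```text
clock: 24.65
tcp_pos: [0.5137, -0.3781, 0.1783]
tool_rot: [[0.212, -0.0, 0.977], [-0.977, 0.0, 0.212], [-0.0, -1.0, -0.0]]
contact_force: [-0.1, 0.1, -0.1]
finger_gap: 0.504
```

>>> {"fn": "apply_moves", "kwargs": {"plan": "0 0 0 0 0 0; 0 0 0 0 0 0; 0 0 0 0 0 0; 0 0 0 0 0 0; 0 0 0 0 0 0"}}

```text
clock: 25.15
tcp_pos: [0.5137, -0.3781, 0.1783]
tool_rot: [[0.212, -0.0, 0.977], [-0.977, 0.0, 0.212], [-0.0, -1.0, -0.0]]
contact_force: [0.5, -0.2, 0.3]
finger_gap: 0.65
```

```bash
python3 -c "
from h import *
d=snap('wrist','w16.png');print(r.read_state()['finger_gap'],r.read_state()['contact_force'])"
```

```text
0.6486228545374452 [ 0.33929447 -0.75262936  0.45345346]
```

View pics/w16.png

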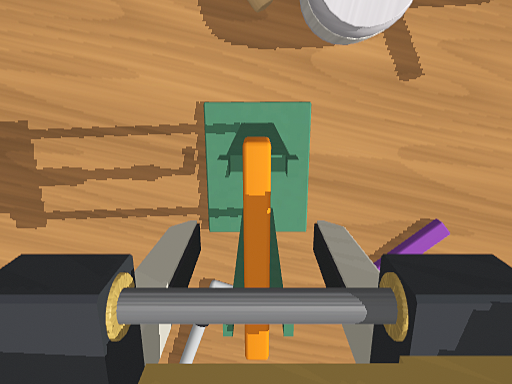

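Bar rests in the saddles, fingers clear. Retreat upward.

>>> {"fn": "apply_moves", "kwargs": {"plan": "0 -2 0 0 0 0; 0 -5 0 0 0 0; 0 -9 0 0 0 0; 0 -13 0 0 0 0; 0 -17 0 0 0 0"}}

```text
clock: 25.7
tcp_pos: [0.5136, -0.3779, 0.3499]
tool_rot: [[0.212, -0.0, 0.977], [-0.977, 0.0, 0.212], [-0.0, -1.0, -0.0]]
contact_force: [0.6, -0.4, 0.1]
finger_gap: 0.647
```

>>> {"fn": "apply_moves", "kwargs": {"plan": "0 -1 -2 0 0 0; 0 -1 -5 0 0 0; 0 -1 -8 0 0 0; 0 -1 -8 0 0 0; 0 -1 -8 0 0 0"}}

```text
clock: 26.2
tcp_pos: [0.4345, -0.395, 0.3596]
tool_rot: [[0.21, -0.001, 0.978], [-0.978, 0.001, 0.21], [-0.001, -1.0, -0.0]]
contact_force: [-0.2, 0.6, -0.3]
finger_gap: 0.65
```

```bash
python3 - <<'E'
from h import *
d=snap('wrist','w17.png');e=snap('scene','s17.png')
P=cloud(d);im=d['image'].astype(int);x,y,z=P[...,0],P[...,1],P[...,2]
o=(im[...,0]>170)&(im[...,2]<90)&(im[...,0]-im[...,1]>80)&(z>.15)&(z<.21)
print(cv2.minAreaRect((P[o][:,:2]*1000).astype(np.float32)),np.nanmedian(z[o]))
P=cloud(e)
for m in r.silhouettes('scene','blank'):
    q=P[m['pixels']];q=q[np.isfinite(q[:,2])];g=np.array([wg(p) for p in q]);print(m['p'],np.percentile(g,[3,50,97],axis=0).round(4).tolist())
print(r.read_state()['contact_force'],r.read_state()['clock'])
E
```

```text
((513.9545288085938, -377.80615234375), (108.89568328857422, 11.35726261138916), 12.310807228088379) 0.18808760884772918
0.49 [[-0.0191, -0.1056, 0.0], [-0.002, -0.0715, 0.0065], [0.0131, -0.0375, 0.0102]]
[ 0.13854734 -0.00046247  0.28199141] 26.35
```

View pics/w17.png

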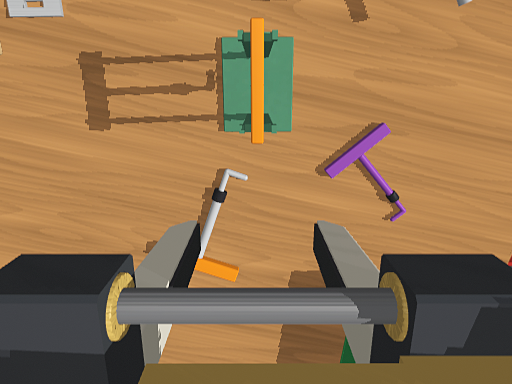

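View pics/s17.png

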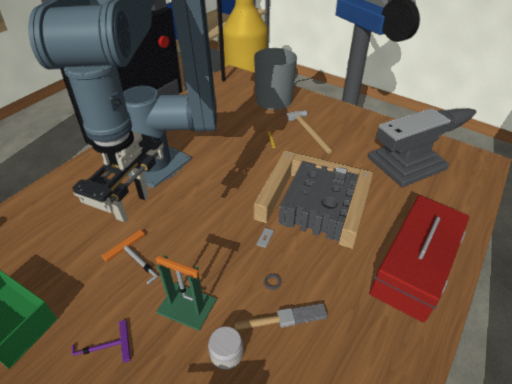

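```bash
python3 -c "
from cell import r
print(r.sign_off())"
```

```text
the job is handed in; nothing more can be done
None
```

The blank is out of the gap and the hook is back in its stand. I handed the job in at about 26 s of the 67 s allowed.

**What I did:**
- I took the smaller orange hook from its stand and lowered it into the gap behind the blank.
- I felt for the bench. Touch-down came at a leg length of about 133 mm, and the largest force I read against the bench was about 8 N.
- I raised the toe about 1 mm and raked the blank 170 mm along and out of the open end. Force readings during the rake stayed around 2 N.
- I then hung the hook back up and backed the open gripper away.

**Last checks:**

| Item | Measured | Required |
|---|---|---|
| Blank's middle beyond the gap mouth | about 70 mm, flat on the bench | at least 46 mm |
| Crossbar middle from the stand's centre | about 1 mm, at 179 mm height | within 18 mm |
| Crossbar angle to the stand | under 1° | within 0.2 rad (about 11°) |

- **Robot:** it touches nothing, with the wrist force near zero.
- **Bystanders:** in the last scene picture they look unmoved; I did not measure them again.
- **Disagreements:** no check failed. Two readings of the blank's position differed by up to 5 mm, far inside the margin. The drawn hook overlay sat about 1–2 mm off the scene picture, within calibration.

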